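# Catch the charged scanner battery as the charger ejects it

## Task

Release the charged scanner battery (the pack with the green light) from the two-bay desk charger: press that bay's yellow release paddle with one fingertip and, with the other finger of the same hand, catch the pack in front of the bay as its spring shoots it out, so that it comes free of the catch but stays in the mouth of its bay. Grip and lift nothing, leave the pack with the red light latched in its bay and leave the things around the charger alone. Finish while holding: the program ends with the finger still stopping the pack against the push of the ejector spring.

Things in the scene. Friction and masses are not known exactly. Their poses are not given: they have to be found in the camera images.
- charger: Dark grey two-bay charger fixed on the desk, 190 mm deep (x) by 176 wide (y). Origin on the desk; x to its back, y to its left, z up; bays open to -x. Base x = -104 to 86, a deck 8 mm high before and under the packs; a hood 56 mm high behind x = 52. Bay centre lines at y = +30 (left bay) and -30 (right bay), guide walls 28 mm high from x = -48 to 50; cheeks outside |y| = 53, middle rib 14 mm thick.
- ejector_left (a joint): Travel of the spring plate behind the left bay's pack: 0 = pack home, 0.040 m = end. Pushes the pack to the charger's -x with 5 N at 0, 1.4 N at the end. Once the catch is clear the pack shoots out at up to 1 m/s within about 0.1 s and slides off on to the desk unless something already stands before it; stopped within 38 mm it goes on being pushed against the stop.
- ejector_right (a joint): The same for the right bay.
- charged_pack: Charged pack: light grey box 96 mm long (x), 44 wide (y), 26 high, dark band near its front end, GREEN light bar (14 x 32 mm) on top; 0.1 to 0.2 kg. Origin at the centre of its underside; axes as the charger's. Starts in either bay; home: origin at charger x = -3, z = 8 mm, front face at charger x = -51, top 34 mm above the desk.
- charged_pack_front (a point): Centre of the charged pack's front face (the -x end, which comes out first), half-way up, 21 mm above the desk.
- charging_pack: The other pack, same shape, RED light bar on top: still charging, in the other bay. It must stay latched there.
- release_left_top (a point): Centre of the flat top of the left bay's yellow release paddle (42 mm along charger x, 24 along y), 22 mm above the desk when up, at charger x = -78, y = +68 mm: 38 mm outside the bay's centre line and 27 mm ahead of the home pack's front face. Straight across from it, before the bay, the deck is free. Its catch tongue, 13 mm high, stands before the pack's outer front corner, x = -51 to -59.
- release_right_top (a point): The same for the right bay, mirrored: charger x = -78, y = -68 mm.
- release_left (a joint): Travel of the left release paddle, straight down: 0 = up, 0.007 m = fully down. Sprung: about 2 N to start, 5 N fully down, plus a little friction of the catch. The catch lets the pack go at about 0.005 m.
- release_right (a joint): The same for the right release paddle.
- label_roll: Bystander: roll of blank white labels standing on its flat side, 96 mm across, 57 mm high; origin at the centre of its underside; to one side of the charger, about 210 mm from its centre.
- mug: Bystander: blue mug, 80 mm across, 85 mm high, handle at its +y; origin at the centre of its underside; on the other side of the charger.
- scanner: Bystander: yellow and black hand scanner lying on its side behind the charger, head 125 x 70 mm, grip about 110 mm long, 60 mm high; origin under the middle of its head.
There are look-alikes about, which are no part of the job. Leave any orange or purple look-alike of the charged_pack alone.

How it is judged:
By the outcome, as a careful person would: the job done as asked, in the order asked, and still so for the second after the job is handed in, while the arm keeps its last pose, push and grip.
It also fails if it takes over 29 s, if anything falls off the work surface, if the arm or the gripper's body presses on something with over 40 N, if the wrist force passes 120 N, or if a joint passes its speed limit or range.

## Robot

A 6-joint arm with a two-finger parallel gripper is mounted at the origin on the work surface. World frame = base frame: x ahead of the robot, y to its left, z up, the work surface at z = 0. Lengths are in m, angles in rad, forces in N, time in s.
With the tool pointing down it reaches from about 0.35 to 0.925 m from the base axis. Payload 6.4 kg.
Tool frame: the origin (TCP) lies where the fingers leave the gripper's body, on its centre line; the fingertips stand 97 mm ahead of it and the grasp point (between the pads) lies 78 mm ahead of it; z points along the fingers, y is the line along which they close (so a half turn about z gives the same grasp; the last joint's range is limited). The gripper opens to 94 mm and grips with 3 to 60 N. Pads are 16 mm wide; open, the fingers measure 119 mm over their backs; the gripper's body (75 mm by 177 mm) begins 78 mm behind the grasp point.
Start: joints at [0.944, 0.245, 1.558, -0, 1.339, -0.174], TCP at [0.284, 0.585, 0.303] pointing down, gripper open.
Joint ranges: [-3.13, 3.13], [-1.02, 2.26], [0.13, 2.54], [-0.95, 4.09], [0.21, 2.88], [-2.74, 2.74]. Speed limits (rad/s): [2.57, 2.57, 3.14, 3.14, 3.14, 3.14].

## Interface

Orientations are given as a unit quaternion [w, x, y, z].
In Python, from bench import arm, vision gives the robot as it stands.
- The arm moves only by the tool drive_tool, never from a script. Its argument "plan" is a list of rows, each a list of 7 numbers: the finger opening in mm, from 0 to 94, then the shift along the tool's x, y, z in mm, then the turn, a rotation vector about the tool's x, y, z in rad. A call has 1 to 20 rows; each row is the pose to reach, as a shift and turn from the pose commanded when the call began, along the tool's axes at that moment; what a row does not reach only later rows make up. A row lasts 1/12 s, in which the tool goes at most 41.7 mm and 7.16 degrees, less where a joint would pass 70% of its speed; a pose out of reach is approached as far as the arm can. A call with a gripper value outside its range is refused whole. The fingers move at their own pace and stop on an object; the grip force is fixed at half the most. Time passes only in rows, so rows that repeat a pose let the fingers close. It gives the time, the measured TCP pose, the force, the opening and the grip force at its end, in the units of the state.
- arm.read_state(): the state, without advancing time (a new reading comes with each control period).
- vision.read_camera(name): name is "side" or "top"; returns a dict with "frame" (420x560x3 uint8, red, green, blue), "z_map" (420x560 float32, m along the optical axis (not along the pixel's ray), 0 where there is no reading), "mtx" (3x3 intrinsics, pixels), "R" (3x3) and "t" (3): a world point X has camera coordinates R X + t. Camera axes: x right, y down, z forward; pixel columns grow to the right and rows downward; lengths in m; the calibration is good to about 2 mm. A picture is of the moment at which its call begins.
- arm.sign_off(): hands the job in; it is judged then, once.
Trained networks look in a picture, given as the dict that the camera call returned (one of the last four; its "shot" number tells which), for a name from the list of things; names that differ only in an ending like _2 or _b are one class to them, and where a whole thing is asked for, a point or a joint stands for the part that bears it (a point fixed in the world has none). Each returns a list of dicts, best first, with "conf" (0 to 1); they miss things now and then, are a little off and sometimes report something else, mostly with a low value. They report only what shows in the picture. A call takes as long as a camera call. They do not tell look-alikes from the thing itself.
- vision.spot_in(picture, label): "position" ([x, y, z] in m, in world coordinates, good to about 4 mm: the middle of the surface that is visible of it).
- vision.outline_of(picture, label): "pixels" (420x560 bool, what is visible of it).
The state is a dict: "t": time; "qpos": joint angles; "qd": joint speeds; "effort": joint torques, N m; "eef_pos": TCP position; "ee_rot": TCP orientation; "ft_force": force on the tool from outside, world axes, zero at the start; "ft_torque": the same for the moment, N m; "gripper_width": opening from 0.0 (shut) to 1.0 (fully open); "grip_force": force on a finger pad.
Only numpy, scipy, OpenCV 4.12 (cv2) and the standard library are available. Lean on these libraries where they do the work, as an engineer would, in place of code of your own. Each camera call takes 0.05 s, during which the arm holds its last target. There are 200 camera calls.

## Working session

There is one attempt and no reset: what is moved stays moved. The work goes in short steps, Python scripts to look and compute and a tool call to move; the robot and the scene stay as the last step left them, time stands still between calls to the robot, and variables do not carry over. Pictures are saved under pics/ and viewed, at most 10 in all, crops included, and the job is handed in when it is done.

Besides the shell and the picture viewer there is one more tool, called after ">>>" by a JSON object that holds its "api" and its "payload", one argument or row to a line. drive_tool: Moves the arm, as the interface text tells. Its arguments: {"type":"object","properties":{"plan":{"type":"array"}},"required":["plan"]}

```bash
mkdir -p pics; cat > h.py <<'E'
from bench import arm, vision
import numpy as np, cv2
def save(p,n): cv2.imwrite(f'pics/{n}.png', p['frame'][:,:,::-1])
def world(p,u,v,z=None):
    d=p['z_map'][int(v),int(u)] if z is None else None
    r=np.linalg.inv(p['mtx'])@[u,v,1]
    R,t=p['R'],p['t']
    if z is None: return R.T@(r*d-t)
    o=-R.T@t; k=R.T@r
    return o+k*(z-o[2])/k[2]
E
python3 - <<'E'
from h import *
s=arm.read_state(); print(s['eef_pos'],s['ee_rot'],s['t'],s['gripper_width'])
a=vision.read_camera('top'); b=vision.read_camera('side'); save(a,'t1'); save(b,'s1')
for l in ['charger','charged_pack','charging_pack','release_left_top','release_right_top','charged_pack_front','label_roll','mug','scanner']:
    for p in (a,b):
        print(l,[(np.round(x['position'],3).tolist(),round(x['conf'],2)) for x in vision.spot_in(p,l)[:3]])
E
```

```text
[0.28411475 0.58418624 0.30161243] [-3.43890776e-04  2.24449136e-01  9.74485394e-01 -8.26334576e-04] 0.0 0.9977913441137105
charger [([0.577, 0.045, 0.023], 0.73)]
charger [([0.581, 0.018, 0.021], 0.62)]
charged_pack [([0.382, 0.035, 0.023], 0.92), ([0.572, 0.074, 0.03], 0.85), ([0.788, -0.024, 0.022], 0.84)]
charged_pack [([0.562, 0.063, 0.031], 0.97), ([0.777, -0.033, 0.025], 0.8), ([0.373, 0.028, 0.024], 0.6)]
charging_pack [([0.586, 0.017, 0.036], 0.94)]
charging_pack [([0.576, 0.01, 0.035], 0.77)]
release_left_top [([0.494, 0.088, 0.027], 0.51), ([0.544, 0.254, 0.03], 0.23)]
release_left_top [([0.493, 0.08, 0.022], 0.74)]
release_right_top [([0.532, -0.043, 0.017], 0.73), ([0.662, -0.154, 0.059], 0.27)]
release_right_top [([0.527, -0.048, 0.024], 0.55)]
charged_pack_front [([0.574, 0.072, 0.033], 0.83), ([0.789, -0.025, 0.025], 0.73), ([0.378, 0.038, 0.027], 0.68)]
charged_pack_front [([0.56, 0.061, 0.035], 0.96), ([0.781, -0.034, 0.026], 0.76), ([0.369, 0.024, 0.023], 0.64)]
label_roll [([0.666, -0.156, 0.056], 0.63), ([0.497, 0.086, 0.025], 0.21)]
label_roll [([0.647, -0.168, 0.052], 0.69)]
mug [([0.545, 0.252, 0.033], 0.93)]
mug [([0.528, 0.223, 0.051], 0.56)]
scanner [([0.735, 0.117, 0.056], 0.68)]
scanner [([0.732, 0.101, 0.047], 0.9), ([0.493, 0.078, 0.022], 0.62), ([0.647, -0.168, 0.05], 0.34)]
```

```bash
ls pics
```

```text
s1.png
t1.png
```

View pics/t1.png

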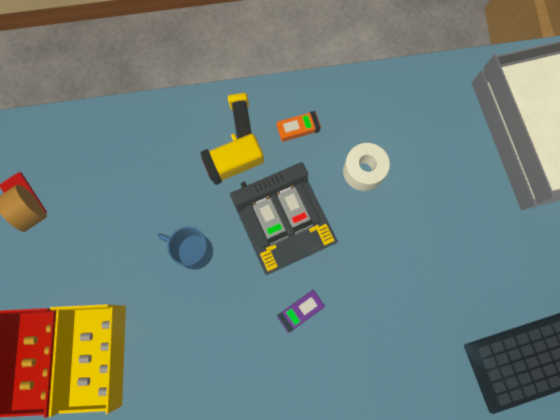

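View pics/s1.png

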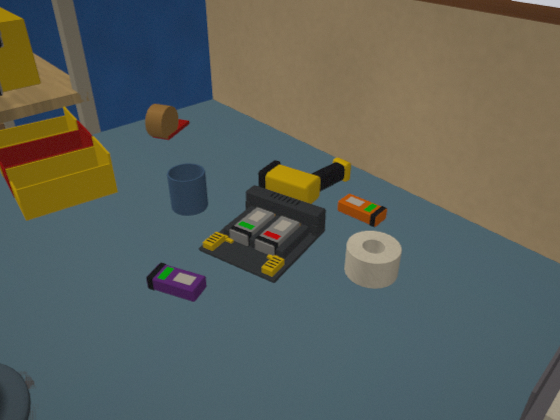

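The green pack is in the left bay (top 268,225), its paddle is at top (269,258), and the bays open toward the robot. The purple pack (300,310) and the orange one (297,127) are the look-alikes. Next I refine the charger pose from the paddle and light-bar pixels.

```bash
cat >> h.py <<'E'
def blobs(p,lo,hi,z,c=(0.55,0.03),r=0.14,amin=15):
    hsv=cv2.cvtColor(p['frame'],cv2.COLOR_RGB2HSV)
    m=cv2.inRange(hsv,lo,hi); m=cv2.morphologyEx(m,cv2.MORPH_CLOSE,np.ones((5,5)))
    n,_,st,ce=cv2.connectedComponentsWithStats(m)
    o=[]
    for i in range(1,n):
        w=world(p,*ce[i],z)
        if st[i,4]>=amin and np.hypot(*(w[:2]-c))<r: o.append((w.round(4).tolist(),int(st[i,4]),ce[i].round().tolist()))
    return o
E
python3 - <<'E'
from h import *
for n in ('top','side'):
    p=vision.read_camera(n)
    print(n,'Y',blobs(p,(20,120,100),(35,255,255),.022)); print('G',blobs(p,(50,150,80),(75,255,255),.034)); print('R',blobs(p,(0,170,100),(8,255,255),.034))
s=arm.read_state(); R=None
E
```

```text
top Y [([0.5343, -0.0377, 0.022], 289, [323.0, 233.0]), ([0.4982, 0.0865, 0.022], 282, [269.0, 258.0])]
G [([0.5578, 0.0669, 0.034], 81, [274.0, 228.0])]
R [([0.5747, 0.0094, 0.034], 75, [299.0, 217.0])]
side Y [([0.4922, 0.0769, 0.022], 306, [216.0, 241.0]), ([0.5272, -0.048, 0.022], 326, [272.0, 265.0])]
G [([0.5576, 0.0662, 0.034], 61, [246.0, 225.0])]
R [([0.5743, 0.0084, 0.034], 66, [272.0, 235.0])]
```

```bash
cat >> h.py <<'E'
def rect(p,o,yaw,z,x0,x1,y0,y1,s=3):
    # image col = -y, row = -x (charger axes, mm), s px/mm
    X,Y=np.meshgrid(np.arange(x1,x0,-1/s),np.arange(y1,y0,-1/s),indexing='ij'); X=X/1e3;Y=Y/1e3
    c,n=np.cos(yaw),np.sin(yaw)
    W=np.stack([o[0]+c*X-n*Y,o[1]+n*X+c*Y,0*X+z],-1)
    q=(W@p['R'].T+p['t'])@p['mtx'].T; q=(q[...,:2]/q[...,2:]).astype(np.float32)
    return cv2.remap(p['frame'],q[...,0],q[...,1],cv2.INTER_LINEAR)[:,:,::-1].copy()
E
python3 - <<'E'
from h import *
ims=[]
for n in ('top','side'):
    p=vision.read_camera(n)
    im=rect(p,(.5661,.0377),.281,.022,-110,90,-95,95,2)
    for k in range(-100,90,20): cv2.line(im,(0,(90-k)*2),(8 if k else 20,(90-k)*2),(255,255,255),1)
    for k in range(-90,95,30): cv2.line(im,((95-k)*2,392),((95-k)*2,400),(255,255,255),1)
    ims.append(im)
cv2.imwrite('pics/r1.png',np.hstack(ims))
E
```

```text
(no output)
```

View pics/r1.png

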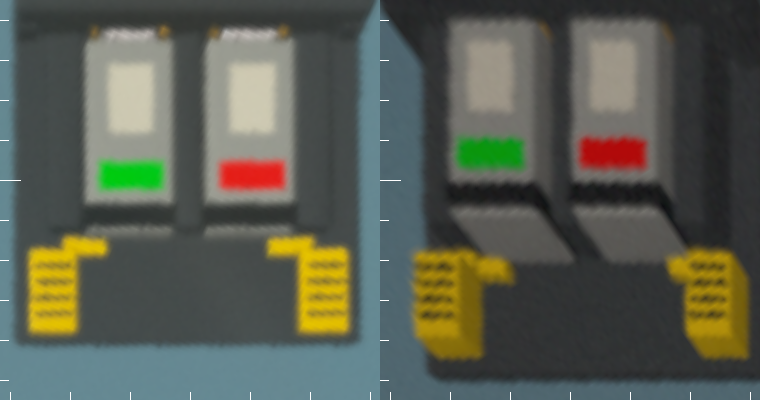

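>>> {"api": "drive_tool", "payload": {
  "plan": [
    [25, -420, -368, 0, 0, 0, -0.734],
    [25, -420, -368, 0, 0, 0, -0.734],
    [25, -420, -368, 0, 0, 0, -0.734],
    [25, -420, -368, 0, 0, 0, -0.734],
    [25, -420, -368, 0, 0, 0, -0.734],
    [25, -420, -368, 0, 0, 0, -0.734],
    [25, -420, -368, 0, 0, 0, -0.734],
    [25, -420, -368, 0, 0, 0, -0.734],
    [25, -420, -368, 0, 0, 0, -0.734],
    [25, -420, -368, 0, 0, 0, -0.734],
    [25, -420, -368, 0, 0, 0, -0.734],
    [25, -420, -368, 0, 0, 0, -0.734],
    [25, -420, -368, 0, 0, 0, -0.734],
    [25, -420, -368, 0, 0, 0, -0.734],
    [25, -420, -368, 0, 0, 0, -0.734],
    [25, -420, -368, 40, 0, 0, -0.734],
    [25, -420, -368, 80, 0, 0, -0.734],
    [25, -420, -368, 120, 0, 0, -0.734],
    [25, -420, -368, 145, 0, 0, -0.734],
    [25, -420, -368, 145, 0, 0, -0.734]
  ]
}}

```text
t: 2.87
eef_pos: [0.497, 0.0707, 0.152]
ee_rot: [-0.006, -0.14, 0.99, 0.001]
ft_force: [-0.2, 0.9, -0.6]
gripper_width: 0.271
grip_force: 0.0
```

```bash
python3 - <<'E'
from h import *
s=arm.read_state(); print(s['eef_pos'],s['ee_rot'],s['t'],s['gripper_width']*94,s['ft_force'])
p=vision.read_camera('side'); f=p['frame'][150:330,150:390]
cv2.imwrite('pics/s2.png',cv2.resize(f,None,fx=3,fy=3,interpolation=cv2.INTER_CUBIC)[:,:,::-1])
E
```

```text
[0.49700572 0.07072529 0.15197389] [-0.00567886 -0.14028256  0.99009422  0.00141312] 2.8667 25.438890182903528 [-0.17611743  0.9144178  -0.5595022 ]
```

View pics/s2.png

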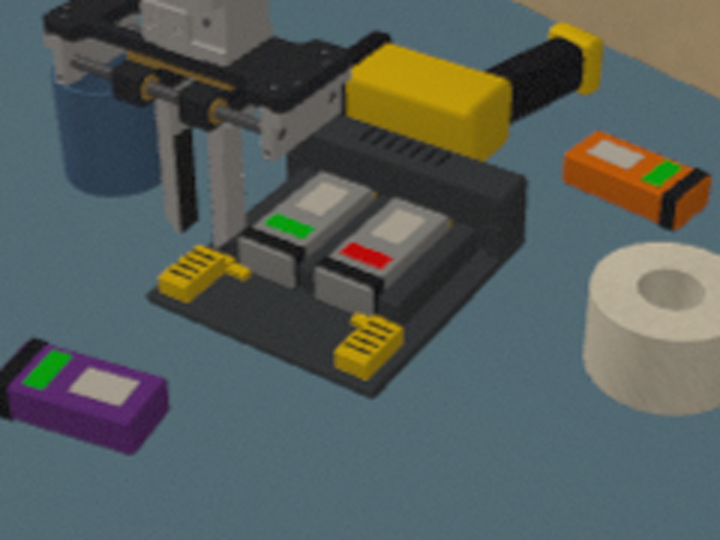

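The side view shows both fingers above and behind the paddle (crop 195,260), with nothing touched. I check the tips by projecting their expected positions into the images.

```bash
python3 - <<'E'
from h import *
from scipy.spatial.transform import Rotation as Ro
s=arm.read_state(); q=s['ee_rot']; R=Ro.from_quat([q[1],q[2],q[3],q[0]]).as_matrix(); T=s['eef_pos']; print(T,R.round(3).tolist())
ch=np.array([.5661,.0377]); c,n=np.cos(.281),np.sin(.281)
out=[]
for nm,(r0,c0) in dict(side=(190,180),top=(170,220)).items():
    p=vision.read_camera(nm); f=cv2.resize(p['frame'][r0:r0+100,c0:c0+100],None,fx=4,fy=4)[:,:,::-1].copy()
    for y in (-.0188,.0188):
      for dx in (-.008,.008):
       for dy in (-.00625,.00625):
        w=R@[dx,y+dy,.097]+T; k=p['mtx']@(p['R']@w+p['t']); u,v=k[:2]/k[2]
        cv2.circle(f,(int((u-c0+.5)*4),int((v-r0+.5)*4)),2,(255,0,255),-1)
    out.append(f)
    w=R@[0,0.0188,.097]+T; d=w[:2]-ch; print('outer tip charger mm',(c*d[0]+n*d[1])*1e3-23,(-n*d[0]+c*d[1])*1e3,w[2])
cv2.imwrite('pics/c3.png',np.hstack(out))
E
```

```text
[0.49905521 0.07056943 0.1552548 ] [[-0.961, -0.278, -0.006], [-0.278, 0.961, 0.001], [0.006, 0.002, -1.0]]
outer tip charger mm -78.88795490952575 69.20720141543548 0.058302296266769624
outer tip charger mm -78.88795490952575 69.20720141543548 0.058302296266769624
```

View pics/c3.png

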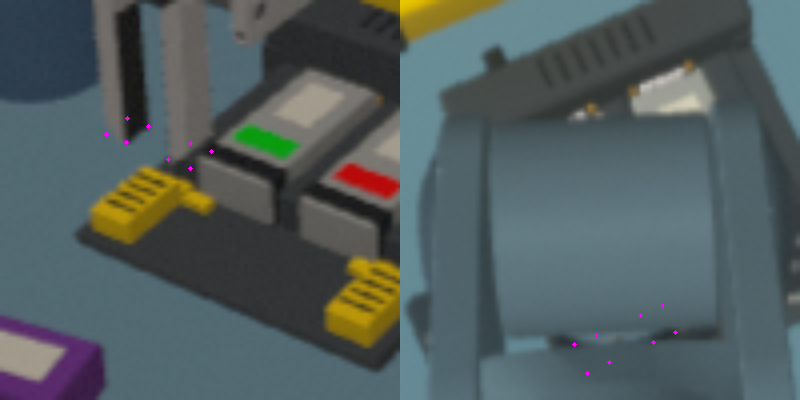

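The projected tips line up with the visible fingertips. I descend to just above the paddle.

>>> {"api": "drive_tool", "payload": {
  "plan": [
    [25, -2, -1, 15, 0, 0, 0],
    [25, -2, -1, 25, 0, 0, 0],
    [25, -2, -1, 31, 0, 0, 0],
    [25, -2, -1, 31, 0, 0, 0],
    [25, -2, -1, 31, 0, 0, 0],
    [25, -2, -1, 31, 0, 0, 0]
  ]
}}

```text
t: 3.52
eef_pos: [0.5037, 0.0695, 0.1274]
ee_rot: [0.001, -0.14, 0.99, -0.0]
ft_force: [0.1, -0.0, 0.2]
gripper_width: 0.262
grip_force: 0.0
```

```bash
python3 - <<'E'
from h import *
p=vision.read_camera('side'); s=arm.read_state(); print(s['eef_pos'],s['t'],s['ft_force'])
f=p['frame'][190:290,180:300]
cv2.imwrite('pics/s4.png',cv2.resize(f,None,fx=5,fy=5,interpolation=cv2.INTER_CUBIC)[:,:,::-1])
E
```

```text
[0.50369774 0.06943916 0.12743967] 3.5667 [-0.07930761 -0.27495082  0.39898598]
```

View pics/s4.png

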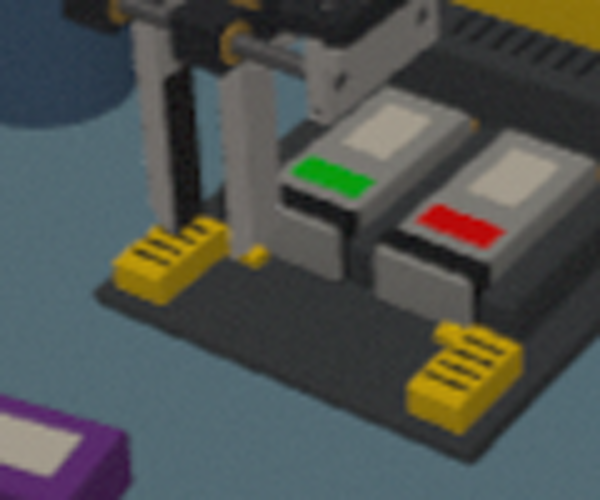

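>>> {"api": "drive_tool", "payload": {
  "plan": [
    [25, 2, 0, 3, 0, 0, 0],
    [25, 2, 0, 6, 0, 0, 0],
    [25, 2, 0, 8, 0, 0, 0],
    [25, 2, 0, 9, 0, 0, 0],
    [25, 2, 0, 10, 0, 0, 0],
    [25, 2, 0, 11, 0, 0, 0],
    [25, 2, 0, 12, 0, 0, 0],
    [25, 2, 0, 13, 0, 0, 0],
    [25, 2, 0, 13, 0, 0, 0],
    [25, 2, 0, 13, 0, 0, 0]
  ]
}}

```text
t: 4.4
eef_pos: [0.5009, 0.0688, 0.1134]
ee_rot: [-0.001, -0.14, 0.99, 0.0]
ft_force: [-3.1, -1.3, 4.3]
gripper_width: 0.266
grip_force: 4.1
```

```bash
python3 - <<'E'
from h import *
p=vision.read_camera('side'); s=arm.read_state(); print(s['eef_pos'],s['t'],s['ft_force'])
for n,q in (('s',p),('t',vision.read_camera('top'))):
    print(n,'G',blobs(q,(50,150,80),(75,255,255),.034),'R',blobs(q,(0,170,100),(8,255,255),.034))
f=p['frame'][190:290,180:300]
cv2.imwrite('pics/s5.png',cv2.resize(f,None,fx=5,fy=5,interpolation=cv2.INTER_CUBIC)[:,:,::-1])
E
```

```text
[0.50096741 0.06880797 0.11346354] 4.45 [-3.25024597 -0.77158489  4.80526752]
s G [([0.5428, 0.061, 0.034], 62, [242.0, 229.0])] R [([0.5744, 0.0085, 0.034], 67, [272.0, 235.0])]
t G [] R []
```

View pics/s5.png

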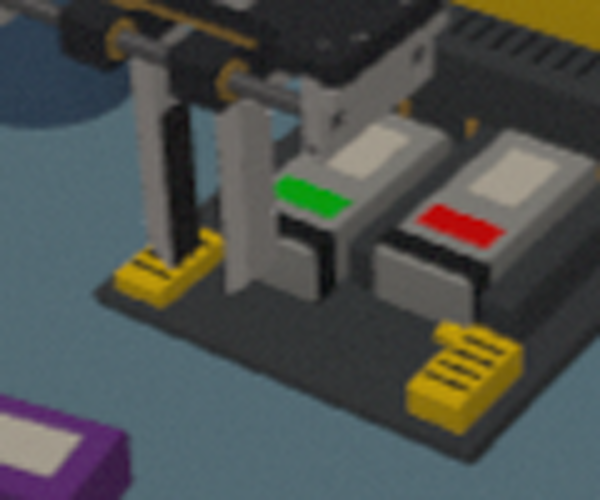

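The green pack has come out about 16 mm and rests against the inner finger (crop 245,285). The outer finger holds the paddle down, and the red pack hasn't moved. The wrist reads about 3.3 N of steady spring push, so I'm handing in.

```bash
python3 -c "
from h import *
print(arm.sign_off())"
```

```text
the job is handed in; nothing more can be done
None
```

The charged pack is released from the left bay and held about 16 mm out by the inner finger against the ejector spring, with the red-light pack still latched, nothing else touched, and the job handed in at about 4.5 s.

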